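# Close up the slide case: flap down, then lid

## Robot

A 7-joint arm with a two-finger parallel gripper is mounted at the origin on the work surface. World frame = base frame: x ahead of the robot, y to its left, z up, the work surface at z = 0. Lengths are in m, angles in degrees, forces in N, time in s.
With the tool pointing down it reaches from about 0.425 to 1.025 m from the base axis. Payload 9.4 kg.
Tool frame: the origin (TCP) lies at the very end of the fingers, on their centre line; the grasp point (between the pads) lies 19 mm behind it; z points along the fingers, x is the direction in which the jaws open and shut, and the axes are right-handed (so a half turn about z gives the same grasp; the last joint's range is limited). The gripper opens to 93 mm and grips with 3 to 60 N. Pads are 15 mm wide; open, the fingers measure 128 mm over their backs; the gripper's body (75 mm by 188 mm) begins 65 mm behind the grasp point.
Start: joints at [-70.915, 34.337, -0.143, 91.639, 0.103, 54.024, -4.572], TCP at [0.289, 0.665, 0.219] pointing down, gripper open.
Joint ranges: [-147.43, 147.43], [-19.82, 112.94], [-74.19, 73.91], [6.32, 146.72], [-59.91, 239.91], [6.04, 106.73], [-150.56, 150.56]. Speed limits (degrees/s): [127.2, 127.2, 172.46, 172.46, 180, 180, 180].

## Interface

Orientations are given as a 3x3 rotation matrix whose columns are the frame's x, y, z axes.
In Python, from bench import manip gives the robot as it stands.
- The arm moves only by the shell command python3 -m creep 'ROWS' [OPENING] [FORCE]. ROWS is a JSON object of lists of equal length, an entry for each row: "translation": the shift along the tool's x, y, z in mm, a list of three; "delta_rot": the turn, a rotation vector about the tool's x, y, z in degrees, a list of three. A call has 1 to 5 rows; each row shifts and turns the commanded pose from where the row before left it, along the tool's axes as they then stand; what a row does not reach is not made up. A row lasts 1/8 s, in which the tool goes at most 62.5 mm and 10.7 degrees, less where a joint would pass 70% of its speed; a pose out of reach is approached as far as the arm can. A call with a gripper value outside its range is refused whole. OPENING is the finger opening in mm, from 0 to 93, set as the call begins (- or left out, the last holds). The fingers move at their own pace and stop on an object; FORCE is the grip in N (left out, the last holds). Time passes only in rows, so rows that do not move let the fingers close. It gives the time, the measured TCP pose, the force and the opening at its end, in the units of the state.
- manip.read_state(): the state, without advancing time (a new reading comes with each control period).
- manip.camera(name): name is "scene" or "top"; returns a dict with "pixels" (384x512x3 uint8, red, green, blue), "z_map" (384x512 float32, m along the optical axis (not along the pixel's ray), 0 where there is no reading), "vertical_fov" (degrees; the focal length in pixels is half the picture's height over the tangent of half this angle, whatever the lens; pixels are square), "cx", "cy" (the principal point, pixels), "extrinsics" (4x4, takes a point from world to camera coordinates). Camera axes: x right, y down, z forward; pixel columns grow to the right and rows downward; lengths in m; the calibration is good to about 2 mm. A picture is of the moment at which its call begins.
- manip.hand_in(): hands the job in, once; it reports no verdict.
Trained networks look in the newest picture that a camera, given by its name, has taken for a name from the list of things; names that differ only in an ending like _2 or _b are one class to them, and where a whole thing is asked for, a point or a joint stands for the part that bears it (a point fixed in the world has none). Each returns a list of dicts, best first, with "confidence" (0 to 1); they miss things now and then, are a little off and sometimes report something else, mostly with a low value. They report only what shows in the picture. A call takes as long as a camera call. They do not tell look-alikes from the thing itself.
- manip.spot_in(camera, label): "at" ([row, column] in pixels, amid what is visible of it).
The state is a dict: "clock": time; "q": joint angles; "qvel": joint speeds; "joint_torque": joint torques, N m; "tool_pos": TCP position; "orientation": TCP orientation; "contact_force": force on the tool from outside, world axes, zero at the start; "ft_torque": the same for the moment, N m; "grip_width": finger opening in m.
Only numpy, scipy, OpenCV 4.12 (cv2) and the standard library are available. Lean on these libraries where they do the work, as an engineer would, in place of code of your own. Each camera call takes 0.05 s, during which the arm holds its last target.

## Task

Put the microscope slide case away: with the outside of the fingers, push the upright metal retaining flap down until it lies flat over the slide racks, and only then swing the hinged lid over it and press it fully shut. Only push: do not lift the racks, and leave everything else on the bench where it stands.

Things in the scene. Friction and masses are not known exactly. Their poses are not given: they have to be found in the camera images.
- case: beige slide case, an open box fixed to the bench, 220 (its x) x 190 (its y) x 75 mm high, walls 6 mm, floor 5 mm. Origin: centre of its underside; z up. Its lid is hinged along the whole +y rim, its retaining flap along the -y wall
- lid (a joint): angle (rad) of the case's beige lid: 0 = shut, lying flat on the rim; about 1.57 = standing upright; starts at 1.6 to 1.88, leaning a little outward; stop at 1.95. The lid is a plate 224 mm (along the hinge) x 194 mm (from hinge to free edge) x 7 mm, about 0.2 kg. The hinge is stiff: the lid stays at any angle and must be pushed all the way (about 2 to 4 N near its free edge), no latch
- flap (a joint): angle (rad) of the aluminium retaining flap: 0 = folded flat over the racks inside the case, 15 mm below the rim; about 1.57 = upright; starts at 1.4 to 1.7. A plate 190 mm (along the hinge) x 120 mm (hinge to free edge) x 4 mm. Stiff hinge: it stays at any angle and must be pushed all the way (about 1 to 2 N near its free edge), no latch
- lid_hinge (a point): middle of the lid's hinge line, on the case at x 0, y +95, z 75 mm in the case's frame; the hinge runs along the case's x. The shut lid's underside lies at this height, its top 7 mm higher, and it reaches 194 mm from here towards the case's -y
- flap_hinge (a point): middle of the flap's hinge line, in the case at x 0, y -85, z 56 mm in the case's frame; the hinge runs along the case's x. The folded flap's underside lies at this height, its top 4 mm higher, and it reaches 120 mm from here towards the case's +y
- lid_edge (a point): middle of the lid's free edge (the edge opposite its hinge), half-way through its thickness; moves with the lid
- flap_edge (a point): middle of the flap's free edge, half-way through its thickness; moves with the flap
- rack_near: loose white slide rack full of glass slides, 90 x 100 x 40 mm, in the half of the case at its -x. Origin: centre of its underside
- rack_far: the same rack in the half of the case at its +x
- reagent: bystander, loose: amber glass bottle with a white cap, 56 mm across, 120 mm tall. Origin: centre of its underside
- dropper: bystander, loose: small white dropper bottle, 32 mm across, 65 mm tall, standing beside the case under the open lid's overhang. Origin: centre of its underside
- jar: bystander, loose: clear jar with a white cap, 60 mm across, 70 mm tall. Origin: centre of its underside
- coverslips: bystander, loose: flat grey plastic box of cover glasses, 60 x 40 x 22 mm, beside the case on its flap side. Origin: centre of its underside
- timer: bystander, loose: white bench timer, 70 x 70 x 22 mm. Origin: centre of its underside
- mailer: bystander, loose: white slide mailer with a grey cap, 85 x 35 x 30 mm. Origin: centre of its underside
- forceps: bystander, loose: steel forceps lying flat, 120 mm long, 10 mm high, in front of the case. Origin: centre of its underside
Things that resemble listed ones, but are neither listed nor needed, are in the scene too. Leave any black or brown look-alike of the rack_far alone.

How it is judged:
By the outcome, as a careful person would: the job done as asked, in the order asked, and still so for the second after the job is handed in, with the robot touching nothing.
It also fails if it takes over 48 s, if anything falls off the work surface, if the arm or the gripper's body presses on something with over 40 N, if the wrist force passes 120 N, or if a joint passes its speed limit or range.

## Working session

There is one attempt and no reset: what is moved stays moved. The work goes in short steps, Python scripts to look and compute and a shell command to move; the robot and the scene stay as the last step left them, time stands still between calls to the robot, and variables do not carry over. Pictures are saved under pics/ and viewed, and the job is handed in when it is done.

```bash
mkdir -p pics; ls
cat > h.py <<'E'
import numpy as np, cv2, sys
from bench import manip
def K(c):
    f=c["pixels"].shape[0]/2/np.tan(np.radians(c["vertical_fov"])/2); return f
def w(c,r,col,z=None):
    f=K(c); 
    if z is None: z=c["z_map"][int(r),int(col)]
    p=np.array([(col-c["cx"])/f*z,(r-c["cy"])/f*z,z,1]); return (np.linalg.inv(c["extrinsics"])@p)[:3]
def cloud(c):
    f=K(c); H,W=c["z_map"].shape; r,q=np.mgrid[:H,:W]; z=c["z_map"]
    P=np.stack([(q-c["cx"])/f*z,(r-c["cy"])/f*z,z,np.ones_like(z)],-1)@np.linalg.inv(c["extrinsics"]).T
    P=P[...,:3]; P[z==0]=np.nan; return P
def proj(c,p):
    f=K(c); q=c["extrinsics"]@np.append(p,1); return q[1]/q[2]*f+c["cy"],q[0]/q[2]*f+c["cx"]
def save(c,n,s=1.5): cv2.imwrite("pics/"+n,cv2.resize(c["pixels"][...,::-1],None,fx=s,fy=s))
E
python3 - <<'E'
from h import *
np.set_printoptions(precision=3,suppress=True)
for n in("scene","top"):
    c=manip.camera(n); save(c,n+"0.png"); np.save(n+"0.npy",c,allow_pickle=True)
    print(n,c["vertical_fov"],c["cx"],c["cy"]); print(c["extrinsics"])
    for l in "case lid flap lid_edge flap_edge rack_near rack_far reagent dropper jar coverslips timer mailer forceps".split():
        try:
            for d in manip.spot_in(n,l)[:3]: print(l,np.round(d["at"]),round(d["confidence"],2),w(c,*d["at"]))
        except Exception as e: print(l,e)
print(manip.read_state())
E
```

```text
pics
scene 52.82682998876312 259.04620977637154 191.24931592922152
[[-0.427  0.904 -0.009  0.29 ]
 [ 0.661  0.305 -0.686 -0.311]
 [-0.617 -0.299 -0.728  1.474]
 [ 0.     0.     0.     1.   ]]
case [184. 285.] 0.67 [ 0.448 -0.019  0.004]
case [164. 156.] 0.58 [ 0.58  -0.398  0.05 ]
lid [184. 324.] 0.77 [0.59  0.132 0.197]
flap [161. 261.] 0.92 [ 0.512 -0.072  0.13 ]
flap [255. 232.] 0.54 [ 0.79  -0.019  0.075]
lid_edge [185. 322.] 0.82 [0.601 0.129 0.205]
flap_edge [163. 263.] 0.76 [ 0.507 -0.068  0.12 ]
rack_near [186. 293.] 0.76 [0.478 0.016 0.037]
rack_far [189. 200.] 0.78 [ 0.592 -0.238  0.023]
rack_far [286. 280.] 0.74 [0.791 0.109 0.023]
rack_far [212. 283.] 0.64 [0.577 0.025 0.03 ]
reagent [253. 232.] 0.66 [ 0.789 -0.021  0.077]
dropper [230. 333.] 0.51 [0.589 0.175 0.043]
jar [164. 156.] 0.72 [ 0.575 -0.404  0.047]
jar [186. 321.] 0.49 [0.597 0.128 0.195]
timer [221. 422.] 0.87 [0.443 0.385 0.024]
mailer [183. 284.] 0.71 [ 0.45  -0.023  0.006]
mailer [275. 394.] 0.66 [0.651 0.351 0.029]
top 51.89566057399224 261.3553870949709 187.8856577807824
[[ 0.007 -1.     0.003 -0.044]
 [
[... 891 characters left out ...]
 [0.65  0.351 0.031]
forceps [191. 202.] 0.49 [0.577 0.123 0.203]
forceps [204. 381.] 0.47 [ 0.557 -0.405  0.068]
forceps [242. 128.] 0.44 [0.434 0.378 0.021]
{'clock': 1.5, 'q': array([-70.916,  34.338,  -0.141,  91.639,   0.104,  54.024,  -4.573]), 'qvel': array([ 0.062, -0.035,  0.043,  0.072, -0.036,  0.013,  0.115]), 'joint_torque': array([ -0.001, -76.482,   1.496, -25.272,  -0.052,   0.01 ,   0.   ]), 'tool_pos': array([0.289, 0.665, 0.219]), 'orientation': array([[ 0.398,  0.917,  0.   ],
       [ 0.917, -0.398, -0.   ],
       [-0.   ,  0.   , -1.   ]]), 'contact_force': array([-0.045, -0.344, -0.089]), 'ft_torque': array([-0.027, -0.002, -0.001]), 'grip_width': 0.09283963661631428}
```

View pics/scene0.png

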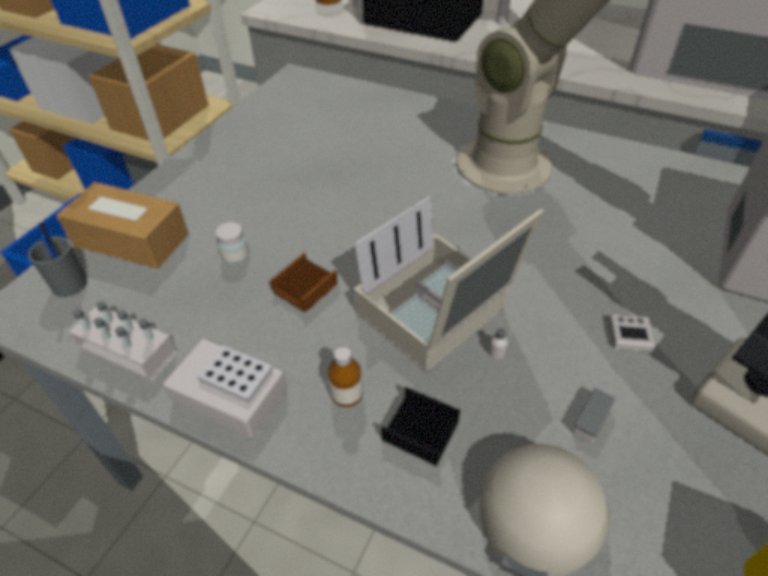

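View pics/top0.png

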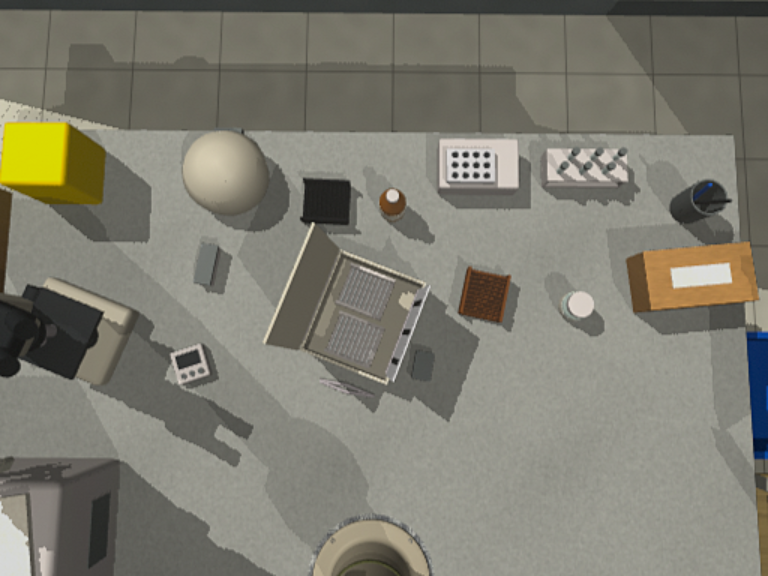

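Run:
```python
from h import *
np.set_printoptions(precision=4,suppress=True)
from scipy.optimize import least_squares
Ps={}
for n in("top","scene"):
    c=np.load(n+"0.npy",allow_pickle=True).item(); Ps[n]=cloud(c)
P=Ps["top"].reshape(-1,3)
S=Ps["scene"].reshape(-1,3)
roi=lambda P:P[(abs(P[:,0]-.54)<.22)&(abs(P[:,1]-.05)<.25)]
P=roi(P);S=roi(S)
# rim points
A=P[(P[:,2]>.069)&(P[:,2]<.081)]
ct,r=None,None
rect=cv2.minAreaRect((A[:,:2]*1000).astype(np.float32)); print(len(A),rect)
B=np.vstack([P,S])
# lid plane: points z>.1 left ; fit
def plane(Q):
    for _ in range(5):
        m=Q.mean(0); n=np.linalg.svd(Q-m)[2][2]; d=abs((Q-m)@n); Q=Q[d<max(.003,2*np.median(d))]
    return m,n,Q
for nm,C in("top",P),("scene",S):
    L=C[(C[:,2]>.1)&(C[:,1]>.04)]; F=C[(C[:,2]>.09)&(C[:,1]<.0)]
    for k,Q in("lid",L),("flap",F):
        if len(Q)<20: print(nm,k,len(Q)); continue
        m,nn,Q=plane(Q); nn=nn*np.sign(nn[1]); print(nm,k,len(Q),m,nn,"tilt from vertical",np.degrees(np.arcsin(nn[2])),"yaw",np.degrees(np.arctan2(-nn[0],nn[1])),Q[:,2].max())
im=cv2.imread("pics/top0.png")[200:420,240:500]; cv2.imwrite("pics/c0.png",cv2.resize(im,None,fx=3,fy=2.7,interpolation=2)[:600,:800])
```

```text
526 ((580.10693359375, 96.66814422607422), (404.0056457519531, 359.3670349121094), 89.94535064697266)
top lid 1680 [0.5739 0.1254 0.1944] [ 0.3526  0.9236 -0.1502] tilt from vertical -8.636974848036768 yaw -20.894925585658825 0.27156639041641606
top flap 308 [ 0.4962 -0.0691  0.1478] [0.3518 0.9249 0.1442] tilt from vertical 8.293626092969964 yaw -20.825928473340312 0.18064704215092142
scene lid 1921 [0.586  0.1296 0.1935] [ 0.3554  0.9241 -0.1401] tilt from vertical -8.055607837024079 yaw -21.03595392016189 0.2687909111676162
scene flap 1268 [ 0.5037 -0.0689  0.1353] [0.3543 0.9271 0.1226] tilt from vertical 7.043476191829975 yaw -20.91620504678007 0.17780648985040892
```

View pics/c0.png

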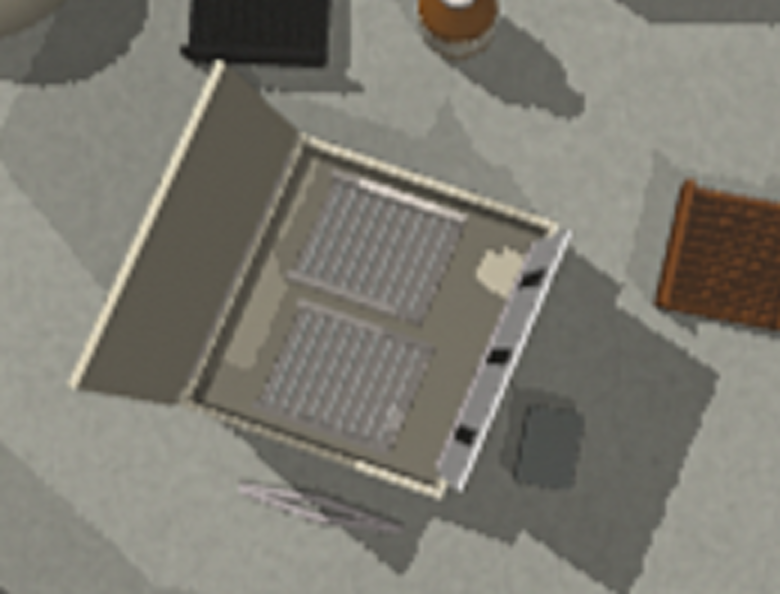

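Run:
```python
from h import *
np.set_printoptions(precision=4,suppress=True)
t=np.radians(-20.92); ex=np.array([np.cos(t),np.sin(t)]); ey=np.array([-ex[1],ex[0]])
for n in("top","scene"):
    c=np.load(n+"0.npy",allow_pickle=True).item(); P=cloud(c).reshape(-1,3)
    P=P[(abs(P[:,0]-.54)<.22)&(abs(P[:,1]-.05)<.25)]
    Q=np.c_[P[:,:2]@ex,P[:,:2]@ey,P[:,2]]
    L=Q[(Q[:,2]>.1)&(Q[:,1]>.26)&(Q[:,1]<.37)]; F=Q[(Q[:,2]>.09)&(Q[:,1]<.16)&(Q[:,2]<.2)]
    for k,C in("lid",L),("flap",F):
        a=np.polyfit(C[:,2],C[:,1],1); print(n,k,len(C),"x'",np.percentile(C[:,0],[.5,99.5]),"y' at hinge",np.polyval(a,.075 if k=="lid" else .056),"slope",a[0], "y at top",np.polyval(a,C[:,2].max()),C[:,2].max())
    R=Q[(abs(Q[:,2]-.075)<.004)&(Q[:,0]>.3)&(Q[:,0]<.7)&(Q[:,1]>.05)&(Q[:,1]<.34)]
    print("rim",len(R),np.percentile(R[:,0],[1,99]),np.percentile(R[:,1],[1,99]))
```

```text
top lid 1777 x' [0.3819 0.6024] y' at hinge 0.3033743338891807 slope 0.15820901035096133 y at top 0.3344729079852226 0.27156639041641606
top flap 360 x' [0.3989 0.5857] y' at hinge 0.1256122052889224 slope -0.14206888531141076 y at top 0.10790373895317654 0.18064704215092142
rim 409 [0.3829 0.6024] [0.1168 0.3053]
scene lid 2080 x' [0.3813 0.6029] y' at hinge 0.31378577984552275 slope 0.13590918041664315 y at top 0.340123743754508 0.2687909111676162
scene flap 1320 x' [0.397  0.5854] y' at hinge 0.12538550405118754 slope -0.12480747966159121 y at top 0.11018314304653282 0.17780648985040892
rim 412 [0.3808 0.6015] [0.118  0.3137]
```

```bash
cat >> h.py <<'E'
t=np.radians(-20.92); ex=np.array([np.cos(t),np.sin(t)]); ey=np.array([-ex[1],ex[0]])
def st():
    s=manip.read_state(); p=s["tool_pos"]; R=s["orientation"]; a=np.degrees(np.arctan2(R[1,0],R[0,0]))
    print("t",s["clock"],"X'Y'z",np.round([p[:2]@ex,p[:2]@ey,p[2]],4),"yaw",round(a,2),"F",np.round(s["contact_force"],1),"tilt",np.round(R[:,2],3),"q",np.round(s["q"],1)); return s
E
python3 - <<'E'
from h import *
s=st(); p=s["tool_pos"]; R=s["orientation"]
a0=np.degrees(np.arctan2(R[1,0],R[0,0])); r0=np.hypot(*p[:2]); z0=np.degrees(np.arctan2(p[1],p[0]))
g=np.array([.492*ex[0]+.065*ey[0],.492*ex[1]+.065*ey[1]]); r1=np.hypot(*g); z1=np.degrees(np.arctan2(g[1],g[0]))
N=16; print(r0,z0,r1,z1,a0)
c=p[:2].copy(); A=a0
for i in range(1,N+1):
    r=r0+(r1-r0)*i/N; az=np.radians(z0+(z1-z0)*i/N); n=np.array([r*np.cos(az),r*np.sin(az)])
    d=n-c; b=np.radians(A); X=np.array([np.cos(b),np.sin(b)]); Y=np.array([np.sin(b),-np.cos(b)])
    print(i,np.round([d@X*1000,d@Y*1000],1),"turn",round((a0+20.92)/N,2)); c=n; A-=(a0+20.92)/N
E
```

```text
t 1.5 X'Y'z [0.0324 0.7243 0.2186] yaw 66.52 F [-0.  -0.3 -0.1] tilt [ 0. -0. -1.] q [-70.9  34.3  -0.1  91.6   0.1  54.   -4.6]
0.725002576217812 66.5191676196381 0.49627512530853285 -13.39401998277459 66.5215677678069
1 [-17.   61.9] turn 5.47
2 [-16.4  60.8] turn 5.47
3 [-15.9  59.7] turn 5.47
4 [-15.4  58.5] turn 5.47
5 [-14.9  57.4] turn 5.47
6 [-14.4  56.3] turn 5.47
7 [-14.   55.2] turn 5.47
8 [-13.5  54. ] turn 5.47
9 [-13.1  52.9] turn 5.47
10 [-12.7  51.8] turn 5.47
11 [-12.3  50.6] turn 5.47
12 [-12.   49.5] turn 5.47
13 [-11.6  48.3] turn 5.47
14 [-11.3  47.2] turn 5.47
15 [-11.  46.] turn 5.47
16 [-10.8  44.9] turn 5.47
```

Run:
```python
from h import *
np.set_printoptions(precision=2,suppress=True,linewidth=150)
P=np.vstack([cloud(np.load(n+"0.npy",allow_pickle=True).item()).reshape(-1,3) for n in("top","scene")])
P=P[~np.isnan(P[:,0])]
print("cols y .9..-.4, rows x .2...9 max z")
for x in np.arange(.2,.95,.05):
    print(round(x,2),np.array([ (lambda q:q.max() if len(q) else np.nan)(P[(abs(P[:,0]-x)<.025)&(abs(P[:,1]-y)<.025)][:,2]) for y in np.arange(.9,-.45,-.05)]))
```

```text
cols y .9..-.4, rows x .2...9 max z
0.2 [ nan  nan  nan  nan  nan  nan 0.26 0.26 0.24 0.01 0.01 0.01 0.01 0.01 0.01 0.01 0.01 0.01 0.01 0.01 0.01 0.01 0.01 0.01 0.01 0.01 0.01]
0.25 [ nan  nan 0.   0.03 0.12 0.23 0.31 0.24 0.24 0.01 0.01 0.01 0.01 0.01 0.01 0.01 0.01 0.01 0.01 0.01 0.01 0.01 0.01 0.01 0.01 0.01 0.01]
0.3 [ nan  nan 0.   0.01 0.01 0.01 0.31 0.32 0.01 0.01 0.01 0.01 0.01 0.01 0.01 0.01 0.01 0.01 0.01 0.01 0.01 0.01 0.01 0.01 0.01 0.01 0.01]
0.35 [ nan  nan 0.01 0.01 0.01 0.01 0.01 0.01 0.01 0.01 0.01 0.01 0.01 0.   0.01 0.01 0.01 0.01 0.01 0.01 0.01 0.01 0.01 0.01 0.01 0.01 0.01]
0.4 [ nan  nan 0.   0.01 0.01 0.01 0.15 0.38 0.01 0.01 0.03 0.03 0.01 0.01 0.01 0.01 0.01 0.08 0.08 0.18 0.03 0.01 0.01 0.01 0.01 0.01 0.01]
0.45 [ nan  nan  nan 0.01 0.   0.15 0.28 0.39 0.38 0.02 0.03 0.03 0.01 0.01 0.01 0.25 0.08 0.08 0.05 0.18 0.03 0.02 0.01 0.01 0.01 0.01 0.01]
0.5 [ nan  nan  nan  nan  nan 0.14 0.34 0.38 0.39 0.01 0.01 0.03 0.01 0.01 0.27 0.27 0.08 0.05 0.05 0.18 0.18 0.01 0.01 0.04 0.01 0.01 0.01]
0.55 [ nan  nan  nan  nan 0.19 0.23 0.34 0.34 0.14 0.01 0.01 0.01 0.01 0.0
[... 357 characters left out ...]
nan  nan 0.01 0.01 0.01 0.01 0.01 0.01 0.01 0.01 0.01 0.04 0.01 0.01 0.01 0.01 0.27 0.01 0.01 0.01 0.01 0.01 0.01 0.01 0.01 0.01 0.01]
0.75 [ nan  nan 0.   0.01 0.01 0.01 0.01 0.01 0.01 0.01 0.05 0.09 0.09 0.07 0.01 0.04 0.05 0.05 0.12 0.12 0.01 0.01 0.01 0.01 0.01 0.01 0.01]
0.8 [ nan  nan 0.01 0.01 0.16 0.17 0.16 0.01 0.01 0.01 0.1  0.11 0.11 0.1  0.01 0.04 0.05 0.05 0.12 0.12 0.01 0.08 0.08 0.08 0.06 0.05 0.05]
0.85 [ nan  nan  nan  nan 0.17 0.17 0.16 0.01 0.01 0.01 0.1  0.11 0.11 0.1  0.01 0.05 0.04 0.04 0.01 0.01 0.01 0.08 0.08 0.08 0.07 0.06 0.11]
0.9 [ nan  nan  nan  nan 0.16 0.17 0.16 0.01 0.01 0.01 0.09 0.11 0.11 0.1  0.01 0.01 0.01 0.01 0.01 0.01 0.01 0.08 0.08 0.08 0.06 0.06 0.1 ]
```

```bash
python3 -m creep '{"translation":[[0,0,-50],[0,0,-60],[0,0,-60],[0,0,-60],[0,0,-40]],"delta_rot":[[0,0,0],[0,0,0],[0,0,0],[0,0,0],[0,0,0]]}' 0 30; python3 -c "from h import *; st()"
```

```text
clock: 2.12
tool_pos: [0.2889, 0.665, 0.4923]
orientation: [[0.399, 0.917, 0.001], [0.917, -0.399, 0.003], [0.003, -0.0, -1.0]]
contact_force: [0.1, 0.5, -0.2]
grip_width: 0.0474
t 2.125 X'Y'z [0.0325 0.7243 0.4923] yaw 66.51 F [ 0.1  0.5 -0.2] tilt [ 0.001  0.003 -1.   ] q [-71.6  25.7   1.1  68.8  -0.5  85.3  -4.1]
```

```bash
python3 -m creep '{"translation":[[-16,59,0],[-16,59,0],[-16,59,0],[-15,58,0],[-15,57,0]],"delta_rot":[[0,0,5.47],[0,0,5.47],[0,0,5.47],[0,0,5.47],[0,0,5.47]]}'; python3 -m creep '{"translation":[[-14,56,0],[-14,55,0],[-13,54,0],[-13,53,0],[-13,52,0]],"delta_rot":[[0,0,5.47],[0,0,5.47],[0,0,5.47],[0,0,5.47],[0,0,5.47]]}';python3 -c "from h import *; st()"
```

```text
clock: 2.75
tool_pos: [0.4855, 0.436, 0.4885]
orientation: [[0.778, 0.629, 0.0], [0.629, -0.778, -0.0], [0.0, 0.0, -1.0]]
contact_force: [-0.1, 0.5, 0.6]
grip_width: 0.0013
clock: 3.38
tool_pos: [0.5536, 0.1689, 0.4887]
orientation: [[0.98, 0.201, 0.0], [0.201, -0.98, -0.0], [0.0, 0.0, -1.0]]
contact_force: [0.1, 0.5, 0.7]
grip_width: 0.0003
t 3.375 X'Y'z [0.4568 0.3555 0.4887] yaw 11.61 F [0.1 0.5 0.7] tilt [ 0. -0. -1.] q [-38.4  12.8  20.8  89.5  -4.6  78.5  -5.6]
```

```bash
python3 -m creep '{"translation":[[-20.7,43.7,0],[-16.6,45.4,0],[-12.1,46.8,0],[-7.6,47.8,0],[-3,48.2,0]],"delta_rot":[[0,0,5.42],[0,0,5.42],[0,0,5.42],[0,0,5.42],[0,0,5.42]]}'; python3 -m creep '{"translation":[[1.5,48.4,0],[0,0,30],[0,0,50],[0,0,50],[0,0,50]],"delta_rot":[[0,0,5.42],[0,0,0],[0,0,0],[0,0,0],[0,0,0]]}';python3 -c "
from h import *; st()
c=manip.camera('top');save(c,'t1.png');c=manip.camera('scene');save(c,'s1.png')"
```

```text
clock: 4.0
tool_pos: [0.4962, -0.0656, 0.4889]
orientation: [[0.964, -0.266, 0.001], [-0.266, -0.964, 0.0], [0.001, -0.001, -1.0]]
contact_force: [0.6, 0.1, 0.4]
grip_width: 0.0006
clock: 4.62
tool_pos: [0.4855, -0.1111, 0.3075]
orientation: [[0.936, -0.353, 0.001], [-0.353, -0.936, 0.0], [0.001, -0.001, -1.0]]
contact_force: [1.1, 1.2, 0.1]
grip_width: 0.0005
t 4.625 X'Y'z [0.4932 0.0696 0.3075] yaw -20.69 F [1.1 1.2 0.1] tilt [ 0.001  0.    -1.   ] q [-19.9  13.9  33.1 115.9  -9.6  52.6  -2.4]
```

View pics/s1.png

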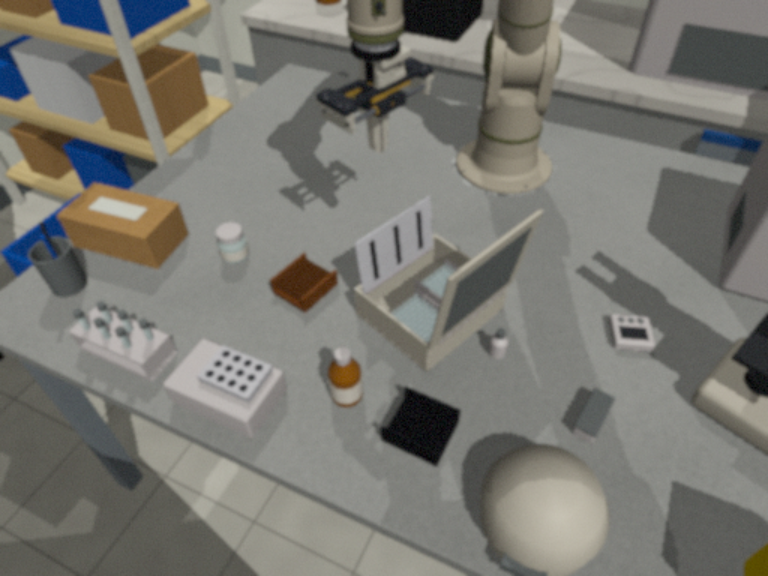

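```bash
python3 -m creep '{"translation":[[0,5,50],[0,0,50],[0,0,40],[0,0,15],[0,0,0]],"delta_rot":[[0,0,0.2],[0,0,0],[0,0,0],[0,0,0],[0,0,0]]}'; python3 -m creep '{"translation":[[0,-12,0],[0,-10,0],[0,-10,0],[0,-8,0],[0,-8,0]],"delta_rot":[[0,0,0],[0,0,0],[0,0,0],[0,0,0],[0,0,0]]}';python3 -c "
from h import *; st()
c=manip.camera('scene');save(c,'s2.png')"
```

```text
clock: 5.35
tool_pos: [0.4846, -0.116, 0.1544]
orientation: [[0.934, -0.357, 0.0], [-0.357, -0.934, 0.0], [0.0, -0.0, -1.0]]
contact_force: [-0.1, 0.3, -0.1]
grip_width: 0.0006
clock: 5.98
tool_pos: [0.5011, -0.0705, 0.1537]
orientation: [[0.934, -0.357, 0.0], [-0.357, -0.934, -0.0], [0.0, 0.0, -1.0]]
contact_force: [0.6, -1.2, 0.8]
grip_width: 0.0002
t 5.975 X'Y'z [0.4933 0.1131 0.1537] yaw -20.89 F [ 0.6 -1.2  0.8] tilt [ 0. -0. -1.] q [-17.   26.9  26.1 124.8 -21.7  32.6   4.2]
```

View pics/s2.png

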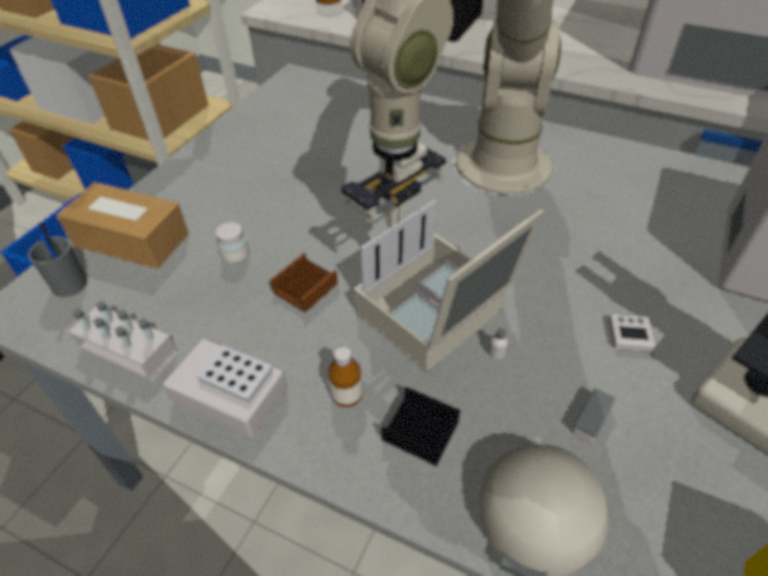

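```bash
python3 -m creep '{"translation":[[0,-13,2],[0,-13,3],[0,-12,4],[0,-11.5,5],[0,-10.5,6]],"delta_rot":[[0,0,0],[0,0,0],[0,0,0],[0,0,0],[0,0,0]]}'; python3 -c "
from h import *; st()
c=manip.camera('scene');save(c,'s3.png')"
```

```text
clock: 6.65
tool_pos: [0.5225, -0.0142, 0.1331]
orientation: [[0.934, -0.356, -0.0], [-0.356, -0.934, -0.0], [-0.0, 0.0, -1.0]]
contact_force: [0.2, -1.1, -0.7]
grip_width: 0.0002
t 6.65 X'Y'z [0.4931 0.1733 0.1331] yaw -20.88 F [ 0.2 -1.1 -0.7] tilt [-0. -0. -1.] q [-22.   29.7  24.9 123.7 -23.8  31.2  -0.3]
```

View pics/s3.png

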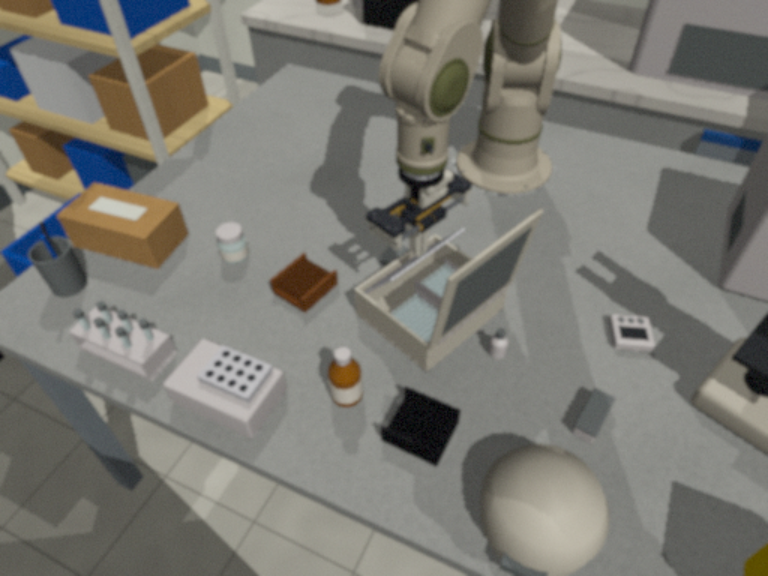

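```bash
python3 -m creep '{"translation":[[0,-10,7],[0,-8,9],[0,-8,10],[0,-5,11],[0,-5,11]],"delta_rot":[[0,0,0],[0,0,0],[0,0,0],[0,0,0],[0,0,0]]}';  python3 -m creep '{"translation":[[0,-3,10],[0,0,8],[0,0,4],[0,0,2],[0,0,0]],"delta_rot":[[0,0,0],[0,0,0],[0,0,0],[0,0,0],[0,0,0]]}'; python3 -c "
from h import *; st()
c=manip.camera('scene');save(c,'s4.png')"
```

```text
clock: 7.32
tool_pos: [0.5353, 0.019, 0.0848]
orientation: [[0.934, -0.357, -0.0], [-0.357, -0.934, -0.0], [-0.0, 0.0, -1.0]]
contact_force: [-0.8, -0.7, 1.5]
grip_width: 0.0002
clock: 7.95
tool_pos: [0.5362, 0.0213, 0.0617]
orientation: [[0.934, -0.357, 0.0], [-0.357, -0.934, -0.0], [0.0, 0.0, -1.0]]
contact_force: [0.2, -0.2, 0.8]
grip_width: 0.0
t 7.95 X'Y'z [0.4933 0.2114 0.0617] yaw -20.91 F [ 0.2 -0.2  0.8] tilt [ 0. -0. -1.] q [-21.1  36.7  18.8 124.3 -29.2  23.2   0.5]
```

View pics/s4.png

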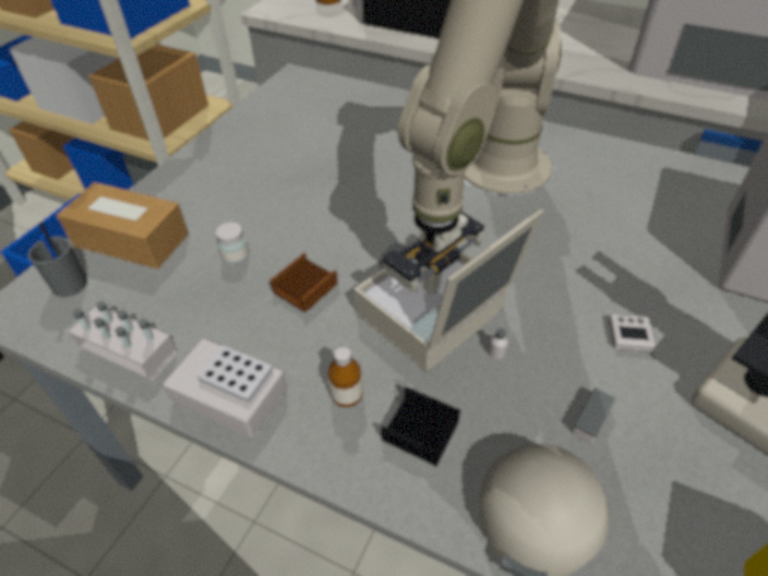

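```bash
for i in 1 2; do python3 -m creep '{"translation":[[0,0,1],[0,0,0.5],[0,0,0]],"delta_rot":[[0,0,0],[0,0,0],[0,0,0]]}'; done
```

```text
clock: 8.38
tool_pos: [0.5364, 0.0214, 0.0603]
orientation: [[0.934, -0.357, 0.0], [-0.357, -0.934, 0.0], [0.0, -0.0, -1.0]]
contact_force: [-0.1, -0.6, 3.0]
grip_width: 0.0006
clock: 8.75
tool_pos: [0.5365, 0.0214, 0.06]
orientation: [[0.934, -0.357, 0.001], [-0.357, -0.934, 0.001], [0.001, -0.001, -1.0]]
contact_force: [-3.5, 0.6, 22.2]
grip_width: 0.0005
```

```bash
python3 -m creep '{"translation":[[0,0,-50],[0,0,-60],[0,0,-60],[0,0,-60],[0,0,-60]],"delta_rot":[[0,0,0],[0,0,0],[0,0,0],[0,0,0],[0,0,0]]}';  python3 -m creep '{"translation":[[0,-45,-10],[0,-50,0],[0,-50,0],[0,-35,0],[0,0,0]],"delta_rot":[[0,0,0],[0,0,0],[0,0,0],[0,0,0],[0,0,0]]}'; python3 -c "
from h import *; st()
c=manip.camera('scene');save(c,'s5.png');c=manip.camera('top');save(c,'t5.png')"
```

```text
clock: 9.38
tool_pos: [0.5357, 0.0215, 0.3506]
orientation: [[0.934, -0.357, -0.0], [-0.357, -0.934, 0.0], [-0.0, -0.0, -1.0]]
contact_force: [1.3, 1.1, 0.6]
grip_width: 0.0005
clock: 10.0
tool_pos: [0.6004, 0.193, 0.3575]
orientation: [[0.936, -0.352, -0.001], [-0.352, -0.936, -0.0], [-0.001, 0.001, -1.0]]
contact_force: [0.3, -1.0, -0.6]
grip_width: 0.0007
t 10.0 X'Y'z [0.4919 0.3947 0.3575] yaw -20.64 F [ 0.3 -1.  -0.6] tilt [-0.001 -0.    -1.   ] q [-46.4  23.2  34.7  96.3 -14.3  65.  -28.4]
```

View pics/s5.png

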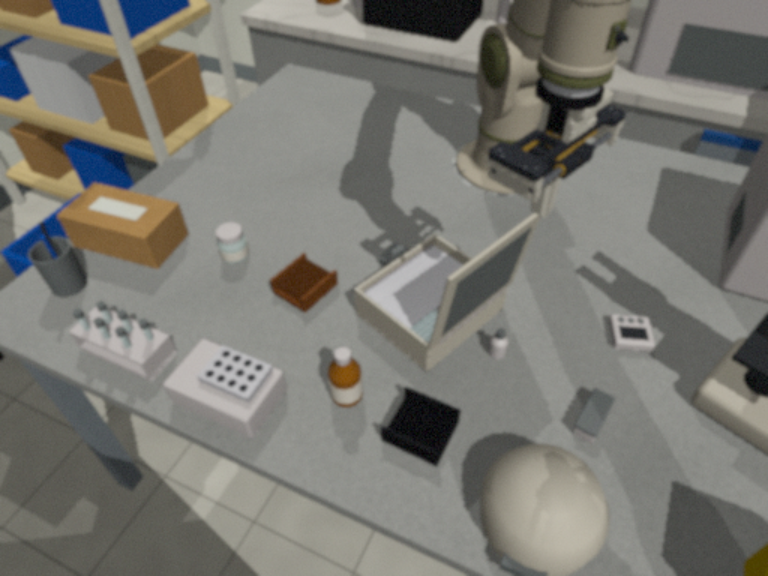

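View pics/t5.png

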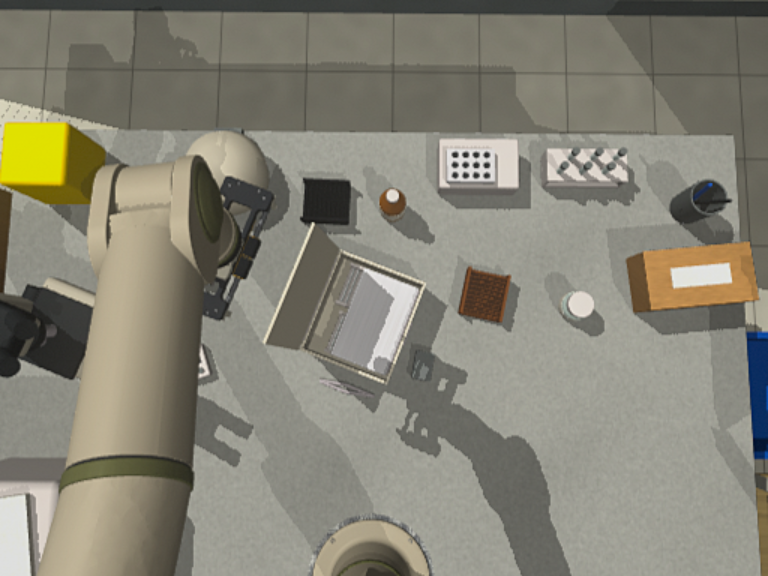

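Run:
```python
from h import *
np.set_printoptions(precision=2,suppress=True,linewidth=150)
c=manip.camera("top");P=cloud(c)
for (u,v) in [(150,180),(150,230),(150,280),(150,330),(150,380),(130,450),(130,500),(110,550),(240,210),(220,250)]:
    print(u,v,P[int(v/1.5),int(u/1.5)])
F=P[(abs(P[...,2]-.06)<.003)].reshape(-1,3);q=np.c_[F[:,:2]@ex,F[:,:2]@ey,F[:,2]]
q=q[(abs(q[:,0]-.492)<.09)&(q[:,1]>.13)&(q[:,1]<.24)]
print(len(q),np.polyfit(q[:,1],q[:,2],1),q[:,2].mean())
```

```text
150 180 [0.62 0.19 0.74]
150 230 [0.57 0.17 0.76]
150 280 [0.52 0.16 0.78]
150 330 [0.48 0.15 0.8 ]
150 380 [0.44 0.14 0.82]
130 450 [0.39 0.15 0.84]
130 500 [0.36 0.14 0.86]
110 550 [0.33 0.14 0.87]
240 210 [0.76 0.29 0.03]
220 250 [0.56 0.14 0.67]
1671 [-0.    0.06] 0.0599294923880585
```

```bash
python3 -m creep '{"translation":[[0,0,45],[0,0,50],[0,0,40],[0,10,0],[0,12,0]],"delta_rot":[[0,0,0],[0,0,0],[0,0,0],[0,0,0],[0,0,0]]}';  python3 -m creep '{"translation":[[0,12,0],[0,10,-3],[0,8,-3],[0,8,-2],[0,8,-2]],"delta_rot":[[0,0,0],[0,0,0],[0,0,0],[0,0,0],[0,0,0]]}'; python3 -c "
from h import *; st()
c=manip.camera('scene');save(c,'s6.png')"
```

```text
clock: 10.78
tool_pos: [0.5931, 0.1673, 0.2253]
orientation: [[0.934, -0.358, 0.002], [-0.358, -0.934, 0.0], [0.002, -0.001, -1.0]]
contact_force: [0.1, 0.1, 0.6]
grip_width: 0.0005
clock: 11.4
tool_pos: [0.5761, 0.1259, 0.2338]
orientation: [[0.934, -0.356, 0.0], [-0.356, -0.934, 0.0], [0.0, -0.0, -1.0]]
contact_force: [0.9, 1.6, -2.3]
grip_width: 0.0005
t 11.4 X'Y'z [0.4931 0.3233 0.2338] yaw -20.87 F [ 0.9  1.6 -2.3] tilt [ 0.  0. -1.] q [-39.6  26.6  31.7 110.3 -18.4  48.1 -19.1]
```

View pics/s6.png

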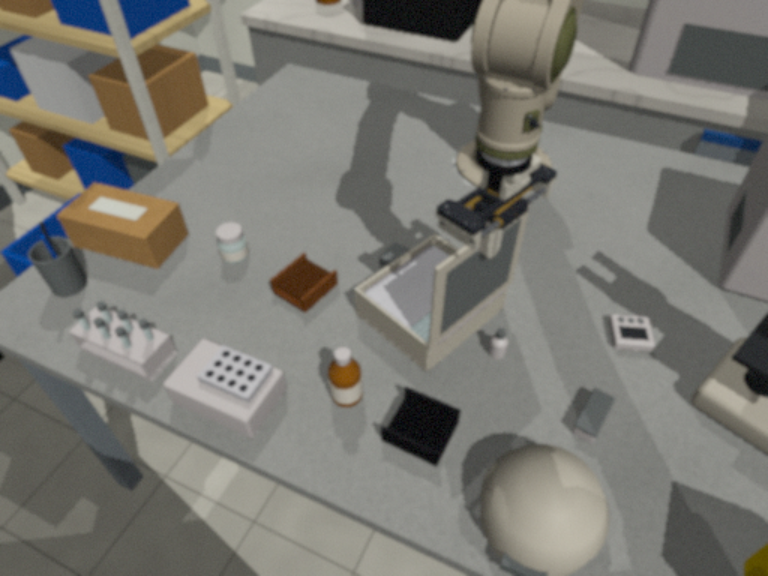

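```bash
python3 -m creep '{"translation":[[0,15,-1],[0,16,0],[0,15,2],[0,14,4],[0,14,5]],"delta_rot":[[0,0,0],[0,0,0],[0,0,0],[0,0,0],[0,0,0]]}';  python3 -m creep '{"translation":[[0,13,6],[0,12,7],[0,12,8],[0,11,10],[0,9,10]],"delta_rot":[[0,0,0],[0,0,0],[0,0,0],[0,0,0],[0,0,0]]}'; python3 -c "
from h import *; st()
c=manip.camera('scene');save(c,'s7.png')"
```

```text
clock: 12.08
tool_pos: [0.5494, 0.0559, 0.2234]
orientation: [[0.934, -0.357, 0.0], [-0.357, -0.934, -0.0], [0.0, -0.0, -1.0]]
contact_force: [0.9, 0.9, -0.5]
grip_width: 0.0006
clock: 12.7
tool_pos: [0.5292, 0.0028, 0.182]
orientation: [[0.934, -0.357, -0.0], [-0.357, -0.934, -0.0], [0.0, 0.0, -1.0]]
contact_force: [-0.3, 0.6, 0.6]
grip_width: 0.0001
t 12.7 X'Y'z [0.4933 0.1915 0.182 ] yaw -20.92 F [-0.3  0.6  0.6] tilt [-0. -0. -1.] q [-27.2  26.2  29.3 120.6 -20.5  38.   -4.9]
```

View pics/s7.png

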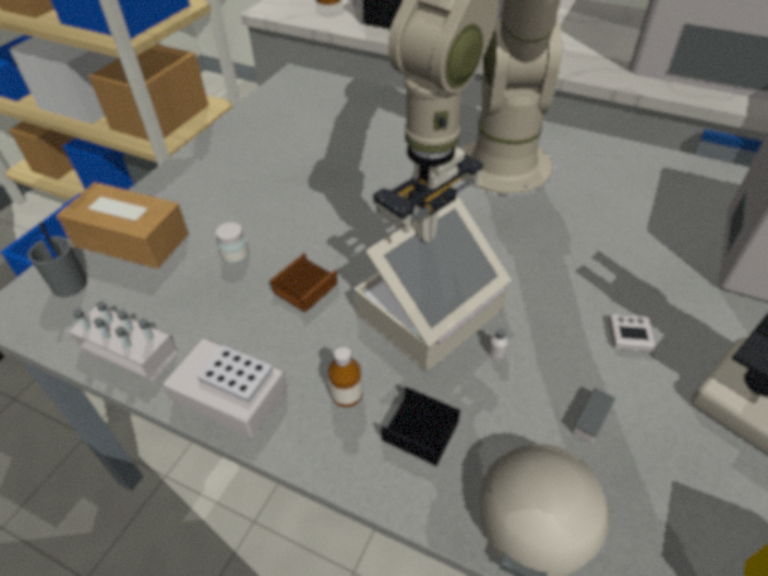

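```bash
python3 -m creep '{"translation":[[0,9,9],[0,8,10],[0,7,12],[0,6,13],[0,5,14]],"delta_rot":[[0,0,0],[0,0,0],[0,0,0],[0,0,0],[0,0,0]]}';  python3 -m creep '{"translation":[[0,4,14],[0,3,12],[0,0,8],[0,0,5],[0,0,2]],"delta_rot":[[0,0,0],[0,0,0],[0,0,0],[0,0,0],[0,0,0]]}'; python3 -m creep '{"translation":[[0,0,0.5],[0,0,0.5],[0,0,0]],"delta_rot":[[0,0,0],[0,0,0],[0,0,0]]}'
```

```text
clock: 13.38
tool_pos: [0.5168, -0.0295, 0.1237]
orientation: [[0.934, -0.357, -0.0], [-0.357, -0.934, -0.0], [0.0, 0.0, -1.0]]
contact_force: [0.2, 1.2, -0.1]
grip_width: 0.0006
clock: 14.0
tool_pos: [0.5144, -0.0354, 0.0834]
orientation: [[0.934, -0.357, -0.0], [-0.357, -0.934, 0.0], [-0.0, 0.0, -1.0]]
contact_force: [0.1, 0.0, 0.2]
grip_width: 0.0005
clock: 14.38
tool_pos: [0.5146, -0.0354, 0.0828]
orientation: [[0.934, -0.357, 0.0], [-0.357, -0.934, 0.0], [0.0, -0.0, -1.0]]
contact_force: [-0.0, -0.3, 0.1]
grip_width: 0.0006
```

```bash
for i in 1 2 3; do python3 -m creep '{"translation":[[0,0,0.5],[0,0,0.3],[0,0,0]],"delta_rot":[[0,0,0],[0,0,0],[0,0,0]]}' | grep -E "pos|force"; done
```

```text
tool_pos: [0.5146, -0.0354, 0.0823]
contact_force: [-2.0, -0.3, 7.3]
tool_pos: [0.5147, -0.0354, 0.0821]
contact_force: [-3.1, 0.4, 18.4]
tool_pos: [0.5147, -0.0354, 0.082]
contact_force: [-6.0, 2.0, 28.1]
```

Firmly bottomed at the height of the shut lid's top (82 mm). Retreat upward and check.

```bash
python3 -m creep '{"translation":[[0,0,-20],[0,0,-50],[0,0,-60],[0,0,-60],[0,0,-50]],"delta_rot":[[0,0,0],[0,0,0],[0,0,0],[0,0,0],[0,0,0]]}'; python3 -m creep '{"translation":[[0,45,-20],[0,50,-20],[0,50,0],[0,50,0],[0,0,0]],"delta_rot":[[0,0,0],[0,0,0],[0,0,0],[0,0,0],[0,0,0]]}';python3 - <<'E'
from h import *
np.set_printoptions(precision=4,suppress=True)
st()
for n in("scene","top"):
    c=manip.camera(n);save(c,n+"9.png");P=cloud(c).reshape(-1,3)
    o=cloud(np.load(n+"0.npy",allow_pickle=True).item()).reshape(-1,3)
    Q=np.c_[P[:,:2]@ex,P[:,:2]@ey,P[:,2]]
    m=(abs(Q[:,0]-.492)<.1)&(Q[:,1]>.125)&(Q[:,1]<.29); q=Q[m]; q=q[q[:,2]<.15]
    print(n,len(q),np.linalg.lstsq(np.c_[q[:,1]-.21,np.ones(len(q))],q[:,2],rcond=None)[0])
E
```

```text
clock: 16.12
tool_pos: [0.5145, -0.0356, 0.3226]
orientation: [[0.934, -0.357, 0.001], [-0.357, -0.934, 0.0], [0.001, -0.001, -1.0]]
contact_force: [0.9, -0.1, -0.9]
grip_width: 0.0004
clock: 16.75
tool_pos: [0.443, -0.2211, 0.3607]
orientation: [[0.932, -0.363, 0.001], [-0.363, -0.932, -0.001], [0.001, 0.0, -1.0]]
contact_force: [0.3, 0.0, 0.5]
grip_width: 0.0005
t 16.75 X'Y'z [ 0.4927 -0.0483  0.3607] yaw -21.27 F [0.3 0.  0.5] tilt [ 0.001 -0.001 -1.   ] q [-15.1  11.2  42.9 112.1  -8.8  59.9  10.5]
scene 3079 [-0.001   0.0832]
top 3620 [-0.0012  0.0829]
```

View pics/scene9.png

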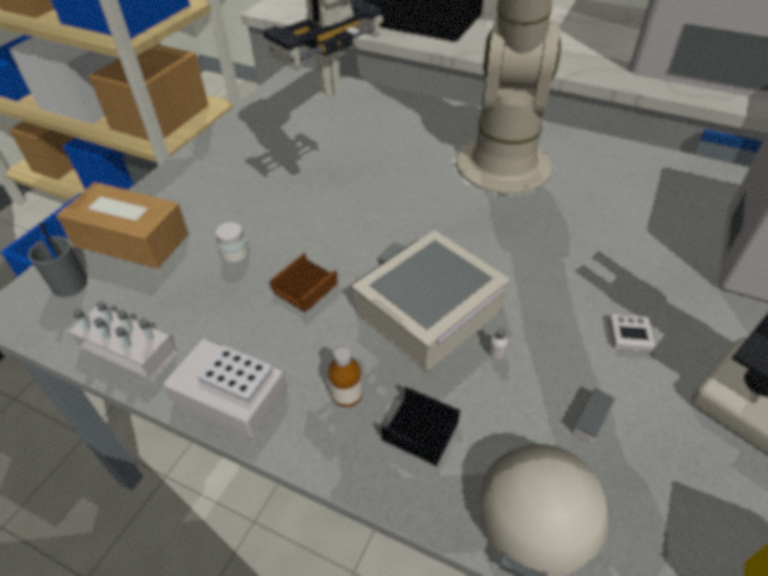

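View pics/top9.png

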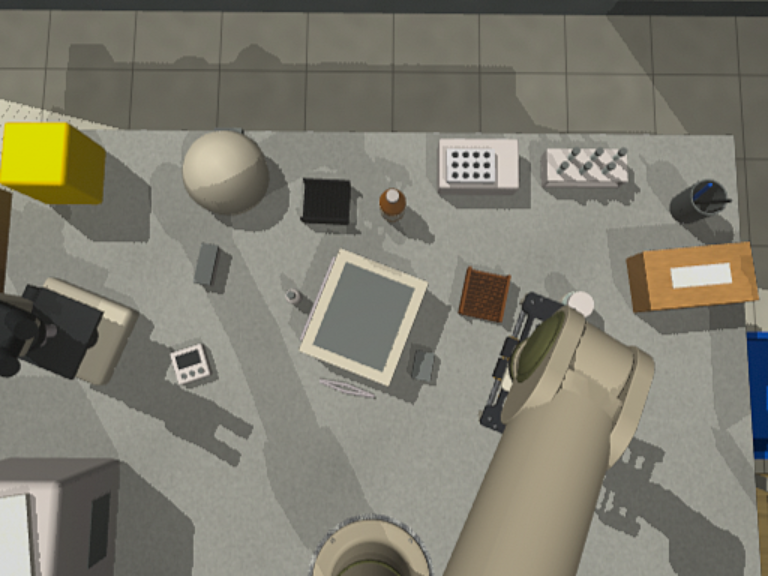

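```bash
python3 -c "
from bench import manip; print(manip.hand_in())"
```

```text
the job is handed in; nothing more can be done
None
```

The slide case is closed: I pushed the flap flat with the closed fingers, swung the lid over it, pressed it shut, and handed the job in at about 17 s.

- **Flap:** I pressed it to a hard stop at about 22 N, with the fingertips at 60 mm. Before I touched the lid, the depth picture showed the flap lying level with its top at 59.9 mm; 60 mm was expected.
- **Lid:** I pressed it to a hard stop at about 28 N, with the fingertips at 82.0 mm. After the arm withdrew, the depth pictures put the lid top at about 83 mm with a slope of about 0.001 rad. The expected height is 82 mm, so the 1 mm difference is within the 2 mm calibration.
- **Everything else:** In the last two pictures the bystanders and both rack look-alikes look where they started. I compared these by eye only. In the top picture the arm half-covers the jar, but the jar shows unmoved in the scene picture. The racks are now hidden under the lid; I never touched them directly.
- **Robot:** It stood clear of everything at the end. No check failed.

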